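# Make up the spacer stack in the split collar

### The arm

A 6-joint arm with a two-finger parallel gripper is mounted at the origin on the work surface. World frame = base frame: x ahead of the robot, y to its left, z up, the work surface at z = 0. Lengths are in m, angles in rad, forces in N, time in s.
With the tool pointing down it reaches from about 0.325 to 0.9 m from the base axis. Payload 3.5 kg.
Tool frame: the origin (TCP) lies midway between the tips of the shut fingers; the grasp point (between the pads) lies 19 mm behind it; z points along the fingers, y is the line along which they close (so a half turn about z gives the same grasp; the last joint's range is limited). The gripper opens to 85 mm and grips with 20 to 120 N. Pads are 22 mm wide; open, the fingers measure 114 mm over their backs; the gripper's body (76 mm by 85 mm) begins 54 mm behind the grasp point. The pads swing forward as they close: fully open they stand 13 mm farther back than shut.
Start: joints at [-1.394, 0.276, -0.026, 1.268, 0, 1.467], TCP at [0.173, -0.601, 0.231] pointing down, gripper open.
Joint ranges: [-3.12, 3.12], [-0.85, 1.88], [-1.08, 1.24], [-1.95, 2.15], [-1.57, 1.53], [-3.14, 3.14]. Speed limits (rad/s): [2.57, 2.57, 3.14, 3.14, 3.14, 3.14].

### API

Orientations are given as a unit quaternion [x, y, z, w].
In Python, from rig import sensors, imaging, bot gives the robot as it stands.
- The arm moves only by the tool carry_out, never from a script. Its argument "commands" is a list of rows, each a list of 7 numbers: the shift along the tool's x, y, z as a fraction of full scale, then the turn, a rotation vector about the tool's x, y, z as a fraction of full scale, then the opening, from -1 (shut) to 1 (fully open). A call has 1 to 12 rows; each row shifts and turns the commanded pose from where the row before left it, along the tool's axes as they then stand; what a row does not reach is not made up. Full scale, the value 1, is 0.15 m for a shift and 5 degrees for a turn. A row lasts 1/12 s, in which the tool goes at most 41.7 mm and 7.16 degrees, less where a joint would pass 70% of its speed; a pose out of reach is approached as far as the arm can. A call with a number of a shift or a turn outside -1 to 1 is refused whole. A call with a gripper value outside its range is refused whole. The fingers move at their own pace and stop on an object; the grip force is fixed at half the most. Time passes only in rows, so rows that do not move let the fingers close. It gives the time, the measured TCP pose, the force, the opening and the grip force at its end, in the units of the state.
- sensors.sense(): the state, without advancing time (a new reading comes with each control period).
- imaging.snapshot(name): name is "scene" or "top" or "wrist"; returns a dict with "color" (480x640x3 uint8, blue, green, red), "mtx" (3x3 intrinsics, pixels), "origin" and "attitude" of the camera in the world; the wrist camera has in their place "mount" (4x4, takes a point from camera to tool coordinates, whose origin is the TCP and whose axes are the flange's). Camera axes: x right, y down, z forward; pixel columns grow to the right and rows downward; lengths in m; the calibration is good to about 2 mm. A picture is of the moment at which its call begins: read the wrist's pose just before it. There is no depth.
- bot.close_job(): hands the job in; it is judged then, once.
The state is a dict: "clock": time; "joint_positions": joint angles; "qvel": joint speeds; "joint_efforts": joint torques, N m; "ee_pos": TCP position; "ee_rot": TCP orientation; "wrist_force": force on the tool from outside, world axes, zero at the start; "wrist_torque": the same for the moment, N m; "width": finger opening in m; "grip_force": force on a finger pad.
Only numpy, scipy, OpenCV 4.12 (cv2) and the standard library are available. Lean on these libraries where they do the work, as an engineer would, in place of code of your own. Each camera call takes 0.05 s, during which the arm holds its last target. There are 200 camera calls.

### The job

The split collar on the bench already holds one spacer disc; leave that disc in there. From the three discs lying loose, choose the one whose thickness brings the stack exactly level with the collar's top, set it flat on the disc inside without dropping it, let go, then press down on its top with the closed fingers so that it sits level. Leave the other two discs and everything else on the bench where they are.

Things in the scene. Friction and masses are not known exactly. Their poses are not given: they have to be found in the camera images.
- collar: fixed split collar 44 high, white with blue top: two curved cheeks facing each other along its x, bore diameter 69, wall 14, no floor (discs stand on the bench). Two open gaps between the cheeks along its y, full height, 44 wide at the bore, take one finger each. 6 high feet reach 70 from the centre along x. Origin on the bench on the bore axis, z up. Two discs in it must add up to 44
- disc_thin: loose white plastic spacer disc, diameter 64, thickness 12, standing flat; origin at the centre of its underside, z up through it. At the start one of the four discs is inside the collar and three lie on the bench
- disc_mid_a: loose white plastic spacer disc, diameter 64, thickness 22, standing flat; origin at the centre of its underside, z up through it. At the start one of the four discs is inside the collar and three lie on the bench
- disc_mid_b: loose white plastic spacer disc, diameter 64, thickness 22, standing flat; origin at the centre of its underside, z up through it. At the start one of the four discs is inside the collar and three lie on the bench; the same as disc_mid_a
- disc_thick: loose white plastic spacer disc, diameter 64, thickness 32, standing flat; origin at the centre of its underside, z up through it. At the start one of the four discs is inside the collar and three lie on the bench
- offcut_a: bystander: white offcut block 35 x 60 x 30 high, origin at the centre of its underside
- offcut_b: bystander: white offcut block 45 x 40 x 25 high, origin at the centre of its underside
- offcut_c: bystander: wooden block 80 x 30 x 22 high, origin at the centre of its underside
- tape_roll: bystander: empty cardboard tape core lying flat, outer diameter 90, 24 high, origin at the centre of its underside
- glue_jar: bystander: closed jar, diameter 50, 60 high, origin at the centre of its underside
- mallet: bystander: hammer 240 long lying on the bench along its x

How it is judged:
On the way, in this order (a step that is already met when the one before it is completed fails the run):
1. the disc that makes the stack level with the collar's top lies flat on the disc inside, let go (((horizontal distance between each of disc_thin, disc_thick and collar below 0.006 m and distance of disc_thin from where it was at the start of the episode below 0.008 m and angle between each of disc_thin, disc_thick's own z axis and vertical below 0.06 rad and z of disc_thick in the frame of disc_thin between 0.01 and 0.014 m and contact force between the fingers and disc_thick below 0.1 N) or (horizontal distance between each of disc_mid_a, disc_mid_b and collar below 0.006 m and distance of disc_mid_a from where it was at the start of the episode below 0.008 m and angle between each of disc_mid_a, disc_mid_b's own z axis and vertical below 0.06 rad and z of disc_mid_b in the frame of disc_mid_a between 0.02 and 0.024 m and contact force between the fingers and disc_mid_b below 0.1 N) or (horizontal distance between each of disc_mid_b, disc_mid_a and collar below 0.006 m and distance of disc_mid_b from where it was at the start of the episode below 0.008 m and angle between each of disc_mid_b, disc_mid_a's own z axis and vertical below 0.06 rad and z of disc_mid_a in the frame of disc_mid_b between 0.02 and 0.024 m and contact force between the fingers and disc_mid_a below 0.1 N) or (horizontal distance between each of disc_thick, disc_thin and collar below 0.006 m and distance of disc_thick from where it was at the start of the episode below 0.008 m and angle between each of disc_thick, disc_thin's own z axis and vertical below 0.06 rad and z of disc_thin in the frame of disc_thick between 0.03 and 0.034 m and contact force between the fingers and disc_thin below 0.1 N))), for 0.2 s.
2. it is pressed down from above (more than 2 N) (((horizontal distance between each of disc_thin, disc_thick and collar below 0.006 m and distance of disc_thin from where it was at the start of the episode below 0.008 m and angle between each of disc_thin, disc_thick's own z axis and vertical below 0.06 rad and z of disc_thick in the frame of disc_thin between 0.01 and 0.014 m and contact force between the fingers and disc_thick above 2 N and z of the grasp point in the frame of disc_thick above 0.046 m) or (horizontal distance between each of disc_mid_a, disc_mid_b and collar below 0.006 m and distance of disc_mid_a from where it was at the start of the episode below 0.008 m and angle between each of disc_mid_a, disc_mid_b's own z axis and vertical below 0.06 rad and z of disc_mid_b in the frame of disc_mid_a between 0.02 and 0.024 m and contact force between the fingers and disc_mid_b above 2 N and z of the grasp point in the frame of disc_mid_b above 0.036 m) or (horizontal distance between each of disc_mid_b, disc_mid_a and collar below 0.006 m and distance of disc_mid_b from where it was at the start of the episode below 0.008 m and angle between each of disc_mid_b, disc_mid_a's own z axis and vertical below 0.06 rad and z of disc_mid_a in the frame of disc_mid_b between 0.02 and 0.024 m and contact force between the fingers and disc_mid_a above 2 N and z of the grasp point in the frame of disc_mid_a above 0.036 m) or (horizontal distance between each of disc_thick, disc_thin and collar below 0.006 m and distance of disc_thick from where it was at the start of the episode below 0.008 m and angle between each of disc_thick, disc_thin's own z axis and vertical below 0.06 rad and z of disc_thin in the frame of disc_thick between 0.03 and 0.034 m and contact force between the fingers and disc_thin above 2 N and z of the grasp point in the frame of disc_thin above 0.026 m))), for 0.1 s.
At the end, for the whole second after the job is handed in: The disc that was in the collar is still there (within 8 mm) and the one making 44 mm with it rests on it (to 2 mm); both within 6 mm of the collar's axis and 0.06 rad of level, released, at rest; the other two discs within 15 mm of their starts (((horizontal distance between each of disc_thin, disc_thick and collar below 0.006 m and distance of disc_thin from where it was at the start of the episode below 0.008 m and angle between each of disc_thin, disc_thick's own z axis and vertical below 0.06 rad and z of disc_thick in the frame of disc_thin between 0.01 and 0.014 m and linear speed of disc_thick below 0.01 m/s and contact force between the fingers and disc_thick below 0.1 N and distance of each of disc_mid_a, disc_mid_b from where it was at the start of the episode below 0.015 m) or (horizontal distance between each of disc_mid_a, disc_mid_b and collar below 0.006 m and distance of disc_mid_a from where it was at the start of the episode below 0.008 m and angle between each of disc_mid_a, disc_mid_b's own z axis and vertical below 0.06 rad and z of disc_mid_b in the frame of disc_mid_a between 0.02 and 0.024 m and linear speed of disc_mid_b below 0.01 m/s and contact force between the fingers and disc_mid_b below 0.1 N and distance of each of disc_thin, disc_thick from where it was at the start of the episode below 0.015 m) or (horizontal distance between each of disc_mid_b, disc_mid_a and collar below 0.006 m and distance of disc_mid_b from where it was at the start of the episode below 0.008 m and angle between each of disc_mid_b, disc_mid_a's own z axis and vertical below 0.06 rad and z of disc_mid_a in the frame of disc_mid_b between 0.02 and 0.024 m and linear speed of disc_mid_a below 0.01 m/s and contact force between the fingers and disc_mid_a below 0.1 N and distance of each of disc_thin, disc_thick from where it was at the start of the episode below 0.015 m) or (horizontal distance between each of disc_thick, disc_thin and collar below 0.006 m and distance of disc_thick from where it was at the start of the episode below 0.008 m and angle between each of disc_thick, disc_thin's own z axis and vertical below 0.06 rad and z of disc_thin in the frame of disc_thick between 0.03 and 0.034 m and linear speed of disc_thin below 0.01 m/s and contact force between the fingers and disc_thin below 0.1 N and distance of each of disc_mid_a, disc_mid_b from where it was at the start of the episode below 0.015 m))); the robot touches nothing.
It fails at once if a bystander is moved more than 20 mm (distance of any of offcut_a, offcut_b, offcut_c, tape_roll, glue_jar, mallet from where it was at the start of the episode above 0.02 m).
It fails at once if a disc is dropped into the collar (falls free faster than 0.5 m/s) ((horizontal distance between disc_thin and collar below 0.02 m and linear speed of disc_thin above 0.5 m/s and contact force between the fingers and disc_thin below 0.05 N) or (horizontal distance between disc_mid_a and collar below 0.02 m and linear speed of disc_mid_a above 0.5 m/s and contact force between the fingers and disc_mid_a below 0.05 N) or (horizontal distance between disc_mid_b and collar below 0.02 m and linear speed of disc_mid_b above 0.5 m/s and contact force between the fingers and disc_mid_b below 0.05 N) or (horizontal distance between disc_thick and collar below 0.02 m and linear speed of disc_thick above 0.5 m/s and contact force between the fingers and disc_thick below 0.05 N)).
It also fails if it takes over 42 s, if anything falls off the work surface, if the arm or the gripper's body presses on something with over 40 N, if the wrist force passes 120 N, or if a joint passes its speed limit or range.

## Working session

There is one attempt and no reset: what is moved stays moved. The work goes in short steps, Python scripts to look and compute and a tool call to move; the robot and the scene stay as the last step left them, time stands still between calls to the robot, and variables do not carry over. Pictures are saved under pics/ and viewed, at most 10 in all, crops included, and the job is handed in when it is done.

Besides the shell and the picture viewer there is one more tool, called after ">>>" as a command line: name --pt "numbers of a row" for each row, then --argument value for the rest. carry_out: Moves the arm, as the interface text tells. Shift numbers are shares of 0.15 m and turn numbers shares of 5 degrees, none past 1 either way. Its arguments: {"type":"object","properties":{"commands":{"type":"array","items":{"type":"array","items":{"type":"number","minimum":-1,"maximum":1}}}},"required":["commands"]}

```bash
mkdir -p pics; ls; python3 - <<'E'
from rig import sensors, imaging, bot
import cv2,pickle
print(sensors.sense())
for n in("top","scene"):
    s=imaging.snapshot(n); pickle.dump(s,open(n+".pkl","wb")); cv2.imwrite(f"pics/{n}0.png",s["color"]); print(n,s["mtx"],s["origin"],s["attitude"])
E
```

```text
pics
{'clock': 0.0, 'joint_positions': array([-1.39437775e+00,  2.77152231e-01, -2.79140220e-02,  1.26800249e+00,
        4.38538633e-05,  1.46737838e+00]), 'qvel': array([ 1.24693058e-03, -2.33727196e-04, -8.19524492e-05, -3.48316434e-04,
        1.95490978e-03, -1.00769381e-03]), 'joint_efforts': array([-1.02576443e-03, -4.45503795e+01,  2.95205981e+01,  1.62739644e-02,
       -2.51948850e-04, -4.65095184e-06]), 'ee_pos': array([ 0.17247604, -0.5999047 ,  0.23013216]), 'ee_rot': array([ 9.90226762e-01,  1.39462064e-01, -1.95503511e-05, -1.13624928e-03]), 'wrist_force': array([-0.38960561,  0.24726506, -0.76404978]), 'wrist_torque': array([ 0.01784566, -0.01941189,  0.04127305]), 'grip_force': 0.0, 'width': 0.08542913807450002}
top [[456.18175549   0.         320.17734171]
 [  0.         456.18175549 237.39084901]
 [  0.           0.           1.        ]] [ 0.30190928 -0.01672009  1.27879876] [-0.69729896  0.71169872 -0.06265971  0.05773087]
scene [[553.34795453   0.         316.83462013]
 [  0.         553.34795453 235.0825449 ]
 [  0.           0.           1.        ]] [ 1.18271971 -0.74519947  0.93581618] [ 0.85236361  0.3322568  -0.14111796 -0.37837469]
```

View pics/top0.png

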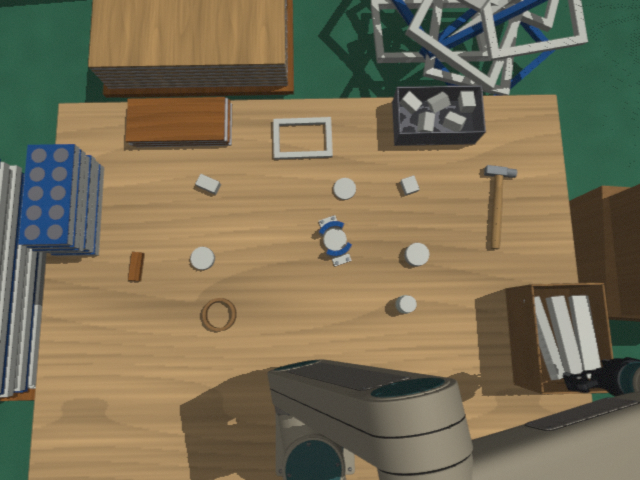

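View pics/scene0.png

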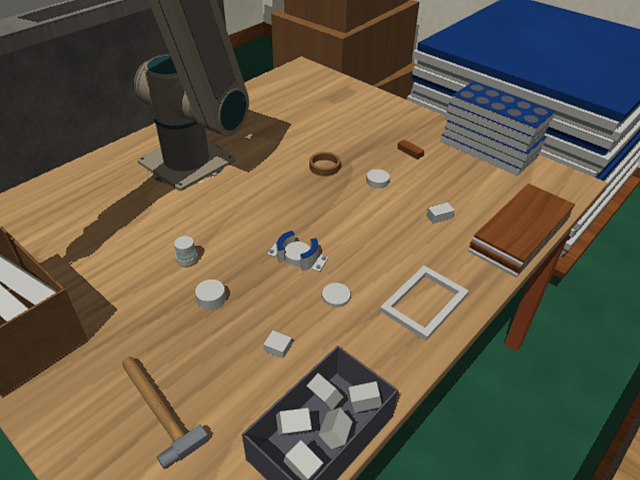

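The top view shows loose discs at about (345,188), (202,258) and (417,254), and the collar at (335,241). In the scene view the loose discs look thin at (336,294), mid at (377,178) and thick at (210,294), which would leave a mid disc inside the collar. Next I'll measure this.

```bash
cat > h.py <<'E'
import numpy as np,cv2,pickle
from scipy.spatial.transform import Rotation as R
def ray(s,uv):
    K=s["mtx"]; d=np.linalg.inv(K)@[uv[0],uv[1],1.]
    return np.array(s["origin"]),R.from_quat(s["attitude"]).apply(d)
def onz(s,uv,z):
    o,d=ray(s,uv); return o+d*(z-o[2])/d[2]
def proj(s,p):
    q=R.from_quat(s["attitude"]).inv().apply(np.array(p)-s["origin"]); u=q@np.array(s["mtx"]).T; return u[...,:2]/u[...,2:]
def tri(s1,u1,s2,u2):
    o1,d1=ray(s1,u1);o2,d2=ray(s2,u2)
    t=np.linalg.lstsq(np.c_[d1,-d2],o2-o1,rcond=None)[0]
    a,b=o1+t[0]*d1,o2+t[1]*d2; return (a+b)/2,np.linalg.norm(a-b)
E
python3 - <<'E'
from h import *
T=pickle.load(open("top.pkl","rb"));S=pickle.load(open("scene.pkl","rb"))
for n,s,pts in(("top",T,[(345,188),(202,258),(417,254),(335,241)]),("scene",S,[(336,294),(377,178),(210,294),(297,251)])):
    tiles=[]
    for p in pts:
        c=s["color"][p[1]-24:p[1]+25,p[0]-36:p[0]+37]
        tiles.append(cv2.resize(c,(400,268),interpolation=cv2.INTER_NEAREST))
        g=c.max(2); sat=(c.max(2).astype(int)-c.min(2)); m=((sat<30)&(g>110)).astype(np.uint8)
        k,l,st,ce=cv2.connectedComponentsWithStats(m); i=l[24,36]
        print(n,p,st[i],ce[i]+np.array(p)-[36,24],np.percentile(g[l==i],[5,20,35,50,65,80,95]))
        if n=="top":
            for z in(.012,.022,.032): print(z,onz(s,ce[i]+np.array(p)-[36,24],z).round(4))
    cv2.imwrite(f"pics/t_{n}.png",np.vstack([np.hstack(tiles[:2]),np.hstack(tiles[2:])]))
E
```

```text
top (345, 188) [ 24  14  23  22 377] [344.29177719 188.23607427] [146.6 182.  184.  185.  186.  186.  187. ]
0.012 [ 0.6617 -0.1001  0.012 ]
0.022 [ 0.6589 -0.0995  0.022 ]
0.032 [ 0.656  -0.0988  0.032 ]
top (202, 258) [ 24  13  25  23 435] [201.87816092 257.89885057] [131. 179. 183. 184. 185. 185. 186.]
0.012 [0.4684 0.3036 0.012 ]
0.022 [0.4671 0.3011 0.022 ]
0.032 [0.4657 0.2986 0.032 ]
top (417, 254) [ 25  13  23  23 419] [417.12410501 253.72792363] [150.9 186.  190.  190.  191.  192.  193. ]
0.012 [ 0.468  -0.2987  0.012 ]
0.022 [ 0.4667 -0.2964  0.022 ]
0.032 [ 0.4653 -0.2942  0.032 ]
top (335, 241) [ 24  12  24  22 402] [334.50746269 239.06965174] [132.25 180.   185.   186.   187.   187.   188.  ]
0.012 [ 0.5143 -0.0681  0.012 ]
0.022 [ 0.5126 -0.0677  0.022 ]
0.032 [ 0.5109 -0.0673  0.032 ]
scene (336, 294) [ 22  13  29  24 514] [335.55642023 293.89105058] [124. 185. 186. 186. 187. 188. 191.]
scene (377, 178) [ 26  15  23  19 297] [377.0976431  177.24915825] [116.  152.6 186.  186.  187.  188.  192. ]
scene (210, 294) [ 21   9  30  31 610] [208.62622951 292.30819672] [116.  156.8 186.  186.  187.  188.  192. ]
scene (297, 251) [ 24  14  26  26 403] [295.22828784 251.80397022] [115. 137. 185. 186. 187. 188. 194.]
```

View pics/t_scene.png

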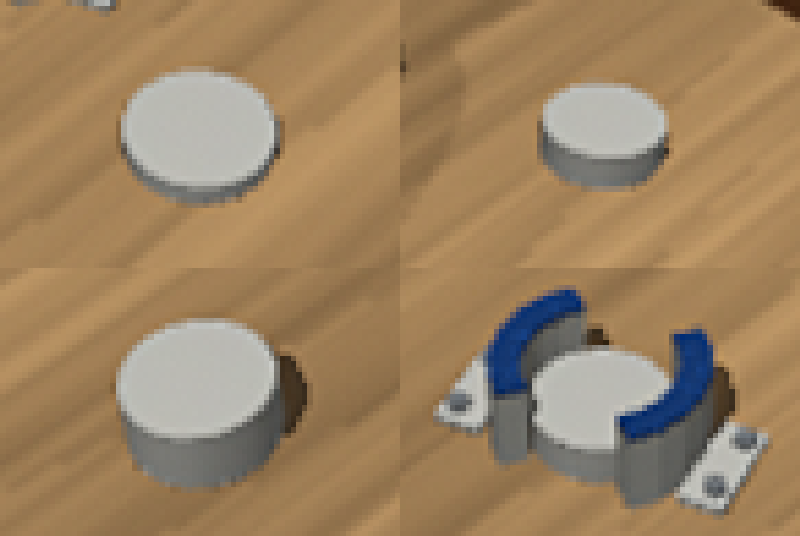

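View pics/t_top.png

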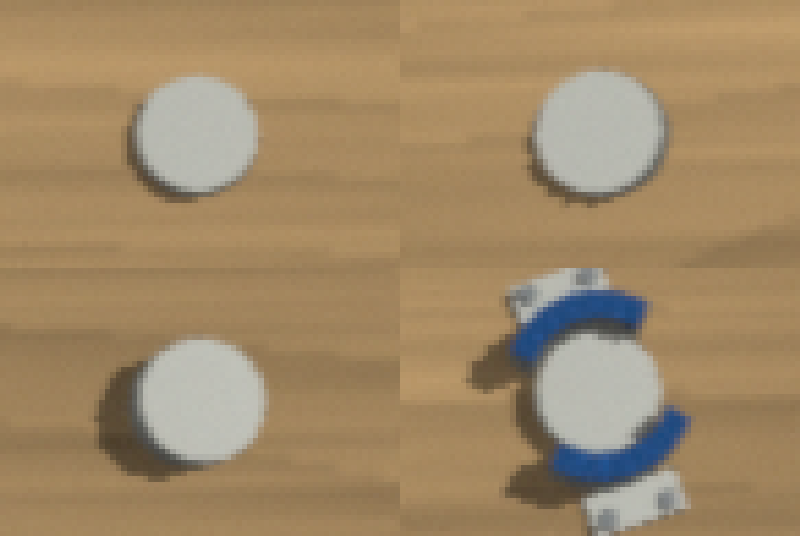

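The crops show the loose discs with low, middle and high sides (top-left, top-right, bottom-left), so the collar holds a mid disc and the target is the one at top pixel (202,258). I'll fit the bright top faces and triangulate to check the heights, and get the collar's axis from its blue cheeks.

```bash
python3 - <<'E'
from h import *
T=pickle.load(open("top.pkl","rb"));S=pickle.load(open("scene.pkl","rb"))
def face(s,p):
    g=s["color"].min(2)
    m=(g>(165)).astype(np.uint8); c=s["color"]; m&=((c.max(2).astype(int)-c.min(2))<30)
    k,l,st,ce=cv2.connectedComponentsWithStats(m,connectivity=4); i=l[p[1],p[0]]
    q=cv2.findContours((l==i).astype(np.uint8),0,1)[0][0]
    e=cv2.fitEllipse(cv2.convexHull(q)) if len(q)>4 else None
    return np.array(e[0]),e[1]
for t,c in zip([(345,188),(202,258),(417,254),(335,241)],[(336,290),(377,175),(210,288),(297,251)]):
    a,ea=face(T,t);b,eb=face(S,c); p,r=tri(T,a,S,b); print(a.round(1),np.round(ea,1),b.round(1),np.round(eb,1),p.round(4),round(r,4))
def blue(s,p,w=45):
    c=s["color"].astype(int); m=((c[...,0]-c[...,2])>50).astype(np.uint8)
    M=np.zeros_like(m);M[p[1]-w:p[1]+w,p[0]-w:p[0]+w]=1;m&=M
    k,l,st,ce=cv2.connectedComponentsWithStats(m); return [(ce[i],st[i,4]) for i in range(1,k) if st[i,4]>20]
bt,bs=blue(T,(335,241)),blue(S,(297,251)); print(bt,bs)
P=[onz(T,x[0],.044) for x in bt];Q=[onz(S,x[0],.044) for x in bs];
for X in(P,Q): print(np.round(X,4),np.mean(X,0),np.degrees(np.arctan2(*(X[1]-X[0])[[1,0]])))
E
```

```text
[344.4 187.8] [19.6 20. ] [335.8 293.1] [20.2 26.9] [ 0.6649 -0.1     0.0078] 0.0021
[201.6 257.4] [20.3 21.5] [377.8 175.5] [12.1 21.7] [0.47   0.3039 0.0179] 0.0025
[417.5 253.6] [21.  21.7] [209.3 289.8] [20.1 28.4] [ 0.4668 -0.2954  0.0281] 0.0017
[334.6 239.1] [20.7 20.8] [297.  250.5] [17.3 25.3] [ 0.5139 -0.0675  0.0177] 0.0021
[(array([330.29059829, 225.47008547]), np.int32(117)), (array([339.10743802, 250.58677686]), np.int32(121))] [(array([283.10569106, 239.3495935 ]), np.int32(123)), (array([310.91538462, 248.43076923]), np.int32(130))]
[[ 0.5472 -0.0562  0.044 ]
 [ 0.4767 -0.0786  0.044 ]] [ 0.51195665 -0.06738062  0.044     ] -162.37800535790643
[[ 0.4832 -0.0812  0.044 ]
 [ 0.5525 -0.0592  0.044 ]] [ 0.51787225 -0.07019174  0.044     ] 17.660560373038507
```

Triangulated tops are at 8, 18 and 28 mm loose and 18 mm inside, all about 4 mm low, so they are 12, 22, 32 and 22. The target is therefore the mid disc at (0.468, 0.302). The collar is at about (0.513, -0.068) with its x at 17.5°. I'll pass over the collar first to look with the wrist camera.

```bash
python3 - <<'E'
from rig import imaging
s=imaging.snapshot("wrist"); print(s["mtx"],s["mount"])
E
```

```text
[[416.90403931   0.         318.91654903]
 [  0.         416.90403931 238.71297924]
 [  0.           0.           1.        ]] [[ 5.99868708e-04 -9.59567563e-01 -2.81477763e-01  7.00368480e-02]
 [ 9.99999685e-01  4.29514070e-04  6.66911474e-04  3.86760924e-04]
 [-5.19047958e-04 -2.81478075e-01  9.59567519e-01 -1.42571907e-01]
 [ 0.00000000e+00  0.00000000e+00  0.00000000e+00  1.00000000e+00]]
```

>>> carry_out --pt "0 0 0 0 0 -0.3 1" --pt "0.2 -0.17 0 0 0 0 1" --pt "0.2 -0.17 0 0 0 0 1" --pt "0.2 -0.17 0 0 0 0 1" --pt "0.2 -0.17 0 0 0 0 1" --pt "0.2 -0.17 0 0 0 0 1" --pt "0.2 -0.17 0 0 0 0 1" --pt "0.2 -0.17 0 0 0 0 1" --pt "0.2 -0.17 0 0 0 0 1" --pt "0.2 -0.17 0 0 0 0 1" --pt "0.2 -0.17 0 0 0 0 1" --pt "0.2 -0.17 0 0 0 0 1"

```text
clock: 1.15
ee_pos: [0.4032, -0.2319, 0.2312]
ee_rot: [0.988, 0.152, 0.0, -0.0]
wrist_force: [0.7, -0.8, -0.3]
width: 0.0852
grip_force: 0.0
```

>>> carry_out --pt "0.205 -0.165 0 0 0 0 1" --pt "0.205 -0.165 0 0 0 0 1" --pt "0.205 -0.165 0 0 0 0 1" --pt "0.205 -0.165 0 0 0 0 1" --pt "0.205 -0.165 0 0 0 0 1" --pt "0 0 0 0 0 0 1" --pt "0 0 0 0 0 0 1"

```text
clock: 1.73
ee_pos: [0.5126, -0.0677, 0.2309]
ee_rot: [0.988, 0.154, -0.0, -0.0]
wrist_force: [0.0, -0.8, -0.4]
width: 0.0854
grip_force: 0.0
```

```bash
cat >> h.py <<'E'
def wrist(save=None):
    from rig import sensors,imaging
    st=sensors.sense(); s=dict(imaging.snapshot("wrist")); M=np.array(s["mount"]); Rt=R.from_quat(st["ee_rot"])
    s["origin"]=st["ee_pos"]+Rt.apply(M[:3,3]); s["attitude"]=(Rt*R.from_matrix(M[:3,:3])).as_quat(); s["state"]=st
    if save: cv2.imwrite(f"pics/{save}.png",s["color"]); pickle.dump(s,open(save+".pkl","wb"))
    return s
E
python3 - <<'E'
from h import *
s=wrist("w1"); c=s["color"].astype(int); print(s["state"]["ee_pos"],s["state"]["ee_rot"])
m=((c[...,0]-c[...,2])>50).astype(np.uint8)
k,l,st,ce=cv2.connectedComponentsWithStats(m)
for i in range(1,k):
    if st[i,4]>200: print(st[i],ce[i],onz(s,ce[i],.044))
E
```

```text
[ 0.51255092 -0.06774551  0.23089285] [ 9.87995168e-01  1.54484169e-01 -4.34766819e-04 -3.50304091e-05]
[ 273  145   93   34 1643] [318.74254413 159.84114425] [ 0.54823242 -0.05668412  0.044     ]
[ 275  232   89   31 1379] [319.13923133 249.08411893] [ 0.47872029 -0.07934945  0.044     ]
```

View pics/w1.png

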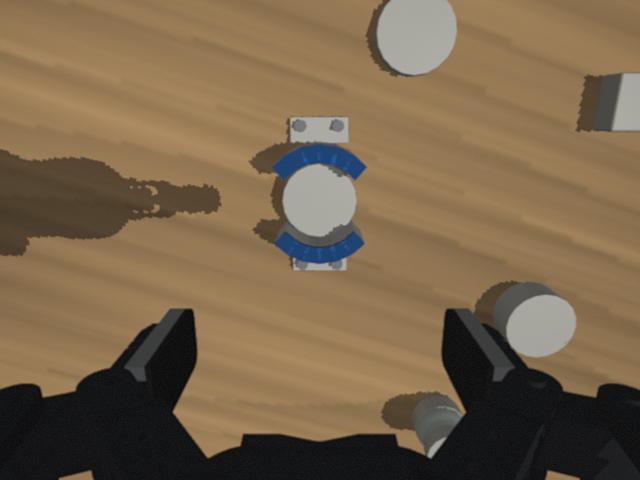

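The wrist view shows the collar centred around (319,200) and aligned with the tool, with a white disc inside. The measured centre is (0.5135, -0.068). Now I'll go over to the loose mid disc, turning first so that joint 6 stays in range.

>>> carry_out --pt "0 0 0 0 0 -1 1" --pt "0 0 0 0 0 -1 1" --pt "0 0 0 0 0 -1 1" --pt "0 0 0 0 0 -1 1" --pt "0 0 0 0 0 -1 1" --pt "0 0 0 0 0 -1 1" --pt "0 0 0 0 0 -1 1"

```text
clock: 2.37
ee_pos: [0.511, -0.0712, 0.2312]
ee_rot: [0.896, 0.443, -0.0, -0.0]
wrist_force: [0.5, -0.4, -1.0]
width: 0.0853
grip_force: 0.0
```

>>> carry_out --pt "0.178 -0.173 0.04 0 0 0 1" --pt "0.178 -0.173 0.04 0 0 0 1" --pt "0.178 -0.173 0.04 0 0 0 1" --pt "0.178 -0.173 0.04 0 0 0 1" --pt "0.178 -0.173 0.04 0 0 0 1" --pt "0.178 -0.173 0.04 0 0 0 1" --pt "0.178 -0.173 0.04 0 0 0 1" --pt "0.178 -0.173 0.04 0 0 0 1" --pt "0.178 -0.173 0.04 0 0 0 1" --pt "0.178 -0.173 0.04 0 0 0 1" --pt "0 0 0 0 0 0 1" --pt "0 0 0 0 0 0 1"

```text
clock: 3.37
ee_pos: [0.4681, 0.3, 0.1707]
ee_rot: [0.897, 0.443, -0.001, 0.0]
wrist_force: [-1.1, -0.1, 0.7]
width: 0.0858
grip_force: 0.0
```

```bash
cat >> h.py <<'E'
def whites(s,z,thr=150,amin=1500):
    c=s["color"].astype(int); m=((c.min(2)>thr)&(c.max(2)-c.min(2)<30)).astype(np.uint8)
    k,l,st,ce=cv2.connectedComponentsWithStats(m)
    for i in range(1,k):
        if st[i,4]>amin:
            q=cv2.findContours((l==i).astype(np.uint8),0,1)[0][0][:,0].astype(float)
            P=np.array([onz(s,u,z)[:2] for u in q]); (x,y),r=cv2.minEnclosingCircle(P.astype(np.float32))
            A=np.c_[2*P,np.ones(len(P))]; f=np.linalg.lstsq(A,(P**2).sum(1),rcond=None)[0]; rr=np.sqrt(f[2]+f[0]**2+f[1]**2)
            print("white",st[i],"fit",f[:2].round(4),"dia",(2*rr).round(4),"encl",round(x,4),round(y,4),round(2*r,4))
def tool(s,p):
    return R.from_quat(s["state"]["ee_rot"]).inv().apply(np.array(p)-s["state"]["ee_pos"])
E
python3 - <<'E'
from h import *
s=wrist("w2"); print(s["state"]["ee_pos"],s["state"]["ee_rot"],s["state"]["joint_positions"][5])
whites(s,.022)
E
```

```text
[0.46806789 0.29997454 0.17065357] [ 8.96515209e-01  4.43012104e-01 -8.28586054e-04  2.63340303e-04] 2.6776184631355613
white [ 275  171   87   85 5710] fit [0.469  0.3029] dia 0.0611 encl 0.4689 0.3029 0.0622
```

The disc's top-face fit is at (0.469, 0.303) with a diameter near 62, which agrees with the overhead estimate. Next I'll nudge over it and descend.

>>> carry_out --pt "0.019 -0.007 0.25 0 0 0 1" --pt "0 0 0.25 0 0 0 1" --pt "0 0 0.25 0 0 0 1" --pt "0 0 0.2 0 0 0 1" --pt "0 0 0.1 0 0 0 1" --pt "0 0 0.06 0 0 0 1" --pt "0 0 0.025 0 0 0 1" --pt "0 0 0 0 0 0 1"

```text
clock: 4.08
ee_pos: [0.47, 0.3019, 0.0011]
ee_rot: [0.897, 0.442, -0.0, 0.0]
wrist_force: [1.1, 0.0, 0.0]
width: 0.0857
grip_force: 0.0
```

>>> carry_out --pt "0 0 0 0 0 0 -1" --pt "0 0 0 0 0 0 -1" --pt "0 0 0 0 0 0 -1" --pt "0 0 0 0 0 0 -1" --pt "0 0 0 0 0 0 -1" --pt "0 0 0 0 0 0 -1"

```text
clock: 4.58
ee_pos: [0.4715, 0.3039, 0.0034]
ee_rot: [0.897, 0.443, 0.002, 0.0]
wrist_force: [0.3, -1.8, 6.3]
width: 0.062
grip_force: 65.8
```

>>> carry_out --pt "0 0 -0.05 0 0 0 -1" --pt "0 0 -0.15 0 0 0 -1" --pt "0 0 -0.25 0 0 0 -1" --pt "0 0 -0.25 0 0 0 -1" --pt "0 0 -0.1 0 0 0 -1" --pt "0 0 0 0 0 0 -1" --pt "0 0 0 0 0 0 -1"

```text
clock: 5.17
ee_pos: [0.4704, 0.3038, 0.123]
ee_rot: [0.897, 0.443, 0.002, -0.0]
wrist_force: [-0.2, 0.1, -0.6]
width: 0.0618
grip_force: 65.4
```

```bash
python3 - <<'E'
from h import *
from rig import imaging
s=wrist("w3"); print(s["state"]["ee_pos"],s["state"]["ee_rot"],s["state"]["width"],s["state"]["grip_force"])
whites(s,s["state"]["ee_pos"][2]+.02)
c=imaging.snapshot("scene"); pickle.dump(c,open("s3.pkl","wb")); u=proj(c,s["state"]["ee_pos"]).astype(int)
a=cv2.resize(c["color"][u[1]-60:u[1]+60,u[0]-80:u[0]+80],(400,300)); b=cv2.resize(s["color"],(400,300))
cv2.imwrite("pics/p3.png",np.hstack([a,b]))
E
```

```text
[0.4704432  0.30381644 0.12298072] [ 8.96694305e-01  4.42646304e-01  1.88989923e-03 -4.34182481e-05] 0.06181318984577656 65.41556239128113
white [  227   324   179    96 11230] fit [0.4607 0.2968] dia 0.0457 encl 0.4678 0.3021 0.0613
```

View pics/p3.png

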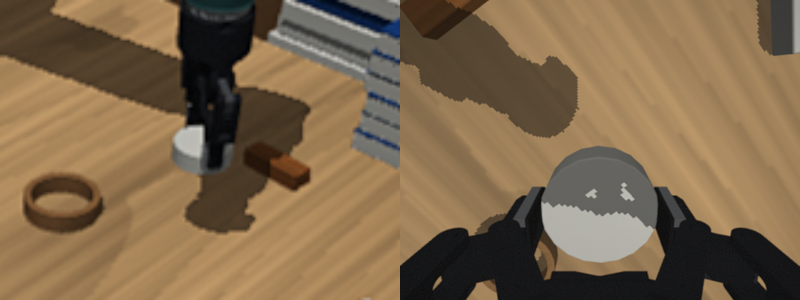

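The disc is held and looks level (left panel), with the pads on its diameter (right panel, disc around (600,205), half in shadow). I'll measure its offset and height in the tool frame.

```bash
python3 - <<'E'
from h import *
s=pickle.load(open("w3.pkl","rb")); c=s["color"].astype(int)
g=c.max(2); sat=g-c.min(2)
print("col319",[(v,int(g[v,319]),int(sat[v,319])) for v in range(225,285,4)], [(v,int(g[v,319])) for v in range(400,432,3)])
m=((sat<22)&(g>60)).astype(np.uint8)
m=cv2.morphologyEx(m,cv2.MORPH_OPEN,np.ones((5,5)))
k,l,st,ce=cv2.connectedComponentsWithStats(m); print(st[l[330,319]])
row=[(u,int(g[330,u])) for u in list(range(215,245,3))+list(range(395,425,3))];print(row)
E
```

```text
col319 [(225, 163, 71), (229, 166, 73), (233, 129, 40), (237, 92, 4), (241, 93, 4), (245, 93, 4), (249, 94, 6), (253, 108, 6), (257, 102, 5), (261, 103, 6), (265, 100, 6), (269, 102, 5), (273, 100, 5), (277, 101, 5), (281, 102, 5)] [(400, 180), (403, 177), (406, 178), (409, 178), (412, 179), (415, 177), (418, 175), (421, 143), (424, 144), (427, 144), (430, 147)]
[  225   234   187   186 27059]
[(215, 21), (218, 18), (221, 18), (224, 18), (227, 161), (230, 179), (233, 177), (236, 177), (239, 179), (242, 166), (395, 100), (398, 101), (401, 99), (404, 102), (407, 98), (410, 100), (413, 26), (416, 20), (419, 16), (422, 18)]
```

```bash
python3 - <<'E'
from h import *
s=pickle.load(open("w3.pkl","rb")); M=np.array(s["mount"]);K=s["mtx"]
def t(u,v,h):
    d=M[:3,:3]@np.linalg.inv(K)@[u,v,1]; o=M[:3,3]; return (o+d*(h-o[2])/d[2])
for h in (-.015,-.018,-.021,-.024,-.027):
    a=t(319,251,h);b=t(319,420,h);l=t(226,330,h);r=t(412,330,h)
    print(h,"x",a[0].round(4),b[0].round(4),"len",(a-b)[0].round(4),"mid x",((a+b)/2)[0].round(4),"y",l[1].round(4),r[1].round(4))
E
```

```text
-0.015 x 0.0285 -0.0364 len 0.065 mid x -0.004 y -0.0322 0.0312
-0.018 x 0.0295 -0.0339 len 0.0634 mid x -0.0022 y -0.0315 0.0304
-0.021 x 0.0305 -0.0314 len 0.0619 mid x -0.0005 y -0.0307 0.0297
-0.024 x 0.0315 -0.0289 len 0.0604 mid x 0.0013 y -0.03 0.0289
-0.027 x 0.0324 -0.0264 len 0.0589 mid x 0.003 y -0.0292 0.0282
```

Seen from the wrist camera, the held disc is about 2 mm toward tool -x, with its underside 3–5 mm past the TCP. This fits the earlier world measurement. Now back to the collar.

>>> carry_out --pt "-0.1 0.1 0 0 0 0 -1" --pt "-0.178 0.175 0 0 0 0 -1" --pt "-0.178 0.175 0 0 0 0 -1" --pt "-0.178 0.175 0 0 0 0 -1" --pt "-0.178 0.175 0 0 0 0 -1" --pt "-0.178 0.175 0 0 0 0 -1" --pt "-0.178 0.175 0 0 0 0 -1" --pt "-0.178 0.175 0 0 0 0 -1" --pt "-0.178 0.175 0 0 0 0 -1" --pt "-0.178 0.175 0 0 0 0 -1" --pt "-0.08 0.075 0 0 0 0 -1"

```text
clock: 6.18
ee_pos: [0.5143, -0.0723, 0.1192]
ee_rot: [0.897, 0.441, -0.001, -0.0]
wrist_force: [0.7, -0.2, -1.4]
width: 0.0617
grip_force: 65.5
```

>>> carry_out --pt "0 0 0 0 0 0.99 -1" --pt "0 0 0 0 0 0.99 -1" --pt "0 0 0 0 0 0.99 -1" --pt "0 0 0 0 0 0.99 -1" --pt "0 0 0 0 0 0.99 -1" --pt "0 0 0 0 0 0.99 -1" --pt "0 0 0 0 0 0.99 -1" --pt "0 0 0 0 0 0 -1" --pt "0 0 0 0 0 0 -1" --pt "0 0 0 0 0 0 -1"

```text
clock: 7.02
ee_pos: [0.5143, -0.0684, 0.1199]
ee_rot: [0.988, 0.156, -0.001, -0.0]
wrist_force: [0.9, 0.7, 0.0]
width: 0.0618
grip_force: 65.3
```

```bash
python3 - <<'E'
from h import *
s=wrist("w4"); st=s["state"];c=s["color"].astype(int); print(st["ee_pos"],st["ee_rot"],np.degrees(2*np.arctan2(st["ee_rot"][1],st["ee_rot"][0])),st["width"])
m=((c[...,0]-c[...,2])>50).astype(np.uint8)
k,l,sx,ce=cv2.connectedComponentsWithStats(m)
for i in range(1,k):
    if sx[i,4]>200: print(sx[i],ce[i],tool(s,onz(s,ce[i],.044)))
E
```

```text
[ 0.51425133 -0.0683983   0.11990812] [ 9.87704809e-01  1.56325967e-01 -1.08219596e-03 -4.81010705e-04] 17.987424854167056 0.0617562140645854
[ 248  161  139   51 3566] [318.49831744 183.18003365] [0.03636175 0.00024803 0.07583575]
```

View pics/w4.png

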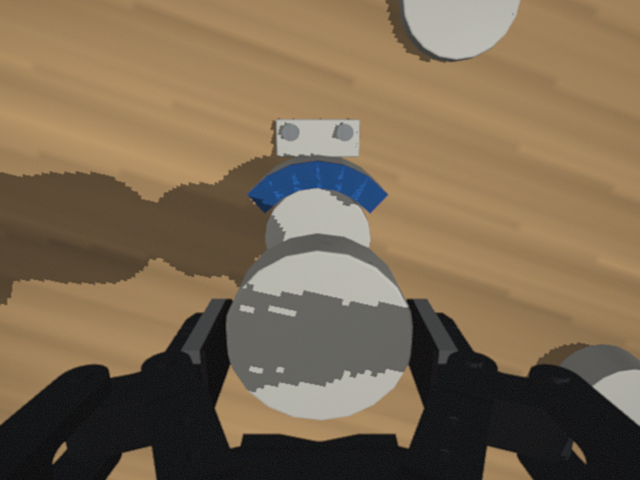

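The view shows the front cheek's centroid at (318,183), which puts the collar centre at about (0, 0) in the tool frame, while the held disc sits about 2 mm toward -x. I'll shift +2 mm in x and +0.6 mm in y, then descend to just above the collar.

>>> carry_out --pt "0.0133 0.004 0.1 0 0 0 -1" --pt "0 0 0.2 0 0 0 -1" --pt "0 0 0.1 0 0 0 -1" --pt "0 0 0.04 0 0 0 -1" --pt "0 0 0 0 0 0 -1" --pt "0 0 0 0 0 0 -1"

```text
clock: 7.57
ee_pos: [0.5174, -0.0687, 0.0553]
ee_rot: [0.988, 0.156, -0.0, -0.0]
wrist_force: [-0.4, -0.9, 0.2]
width: 0.0618
grip_force: 65.4
```

```bash
python3 - <<'E'
from h import *
from rig import imaging
s=wrist("w5"); st=s["state"];c=s["color"].astype(int); print(st["ee_pos"],st["ee_rot"],st["wrist_force"])
m=((c[...,0]-c[...,2])>50).astype(np.uint8)
k,l,sx,ce=cv2.connectedComponentsWithStats(m)
for i in range(1,k):
    if sx[i,4]>200: print(sx[i],ce[i],tool(s,onz(s,ce[i],.044)))
c2=imaging.snapshot("scene"); u=(299,240)
a=cv2.resize(c2["color"][u[1]-45:u[1]+45,u[0]-60:u[0]+60],(400,300)); b=cv2.resize(s["color"],(400,300))
cv2.imwrite("pics/p5.png",np.hstack([a,b]))
E
```

```text
[ 0.51744111 -0.0686508   0.05526539] [ 9.87815244e-01  1.55631112e-01 -1.74455417e-05 -3.67041796e-05] [-0.39930071 -0.86716787  0.15006788]
[ 216  187  194   70 6521] [317.21346419 216.66554209] [ 0.03359685 -0.00020838  0.01126463]
```

View pics/p5.png

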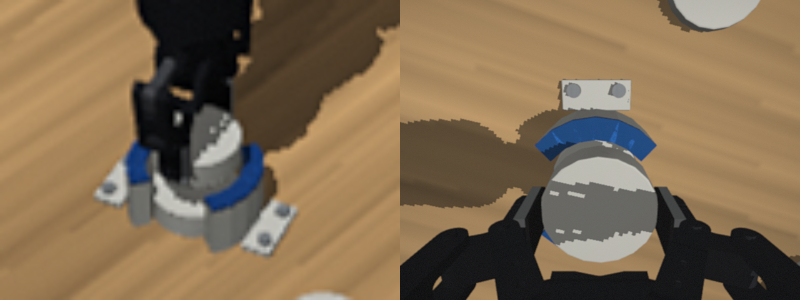

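The disc hangs straight above the bore. The measured shift overshot by about 0.9 mm, so I'll take that back and lower slowly.

>>> carry_out --pt "-0.006 0.002 0 0 0 0 -1" --pt "0 0 0.03 0 0 0 -1" --pt "0 0 0.03 0 0 0 -1" --pt "0 0 0.03 0 0 0 -1" --pt "0 0 0 0 0 0 -1"

```text
clock: 8.08
ee_pos: [0.5167, -0.0696, 0.043]
ee_rot: [0.988, 0.155, 0.0, 0.001]
wrist_force: [-6.7, 0.7, 14.3]
width: 0.0617
grip_force: 69.5
```

Contact shows with a push toward -x, so the disc sits slightly too far toward +x. I'll ease up, shift back and go down again.

>>> carry_out --pt "0 0 -0.03 0 0 0 -1" --pt "-0.008 0 0 0 0 0 -1" --pt "0 0 0.02 0 0 0 -1" --pt "0 0 0.02 0 0 0 -1" --pt "0 0 0.02 0 0 0 -1" --pt "0 0 0 0 0 0 -1"

```text
clock: 8.58
ee_pos: [0.5142, -0.0692, 0.0357]
ee_rot: [0.988, 0.155, -0.001, -0.001]
wrist_force: [-0.4, -0.1, -0.7]
width: 0.0616
grip_force: 67.9
```

No force now; the disc is inside the bore. I'll continue down in small steps.

>>> carry_out --pt "0 0 0.02 0 0 0 -1" --pt "0 0 0.015 0 0 0 -1" --pt "0 0 0.007 0 0 0 -1" --pt "0 0 0 0 0 0 -1"

```text
clock: 8.92
ee_pos: [0.5151, -0.0695, 0.0303]
ee_rot: [0.988, 0.155, -0.0, -0.0]
wrist_force: [-0.4, 0.2, -0.4]
width: 0.062
grip_force: 67.9
```

>>> carry_out --pt "0 0 0.01 0 0 0 -1" --pt "0 0 0.007 0 0 0 -1" --pt "0 0 0 0 0 0 -1"

```text
clock: 9.17
ee_pos: [0.5153, -0.0695, 0.0281]
ee_rot: [0.988, 0.155, -0.0, -0.0]
wrist_force: [0.1, -0.1, -0.7]
width: 0.0619
grip_force: 67.9
```

>>> carry_out --pt "0 0 0.007 0 0 0 -1" --pt "0 0 0 0 0 0 -1"

```text
clock: 9.33
ee_pos: [0.5153, -0.0695, 0.0271]
ee_rot: [0.988, 0.155, -0.0, -0.0]
wrist_force: [0.6, -0.3, -1.0]
width: 0.0615
grip_force: 67.9
```

>>> carry_out --pt "0 0 0.007 0 0 0 -1" --pt "0 0 0 0 0 0 -1"

```text
clock: 9.5
ee_pos: [0.5156, -0.0696, 0.0262]
ee_rot: [0.988, 0.155, 0.0, 0.0]
wrist_force: [-1.5, -0.7, 0.5]
width: 0.0618
grip_force: 68.0
```

>>> carry_out --pt "0 0 0.007 0 0 0 -1" --pt "0 0 0 0 0 0 -1"

```text
clock: 9.67
ee_pos: [0.5159, -0.0695, 0.0257]
ee_rot: [0.988, 0.155, 0.0, -0.0]
wrist_force: [-1.2, 0.9, 6.0]
width: 0.0616
grip_force: 68.5
```

It met the inner disc at z = 0.0257 with 6 N, as expected. Now I'll release, then rise.

>>> carry_out --pt "0 0 0 0 0 0 1" --pt "0 0 0 0 0 0 1" --pt "0 0 0 0 0 0 1" --pt "0 0 0 0 0 0 1" --pt "0 0 0 0 0 0 1" --pt "0 0 0 0 0 0 1"

```text
clock: 10.17
ee_pos: [0.5153, -0.0695, 0.025]
ee_rot: [0.988, 0.155, -0.0, -0.0]
wrist_force: [-1.0, 0.3, -0.4]
width: 0.0858
grip_force: 0.0
```

>>> carry_out --pt "0 0 -0.03 0 0 0 1" --pt "0 0 -0.1 0 0 0 1" --pt "0 0 -0.2 0 0 0 1" --pt "0 0 -0.2 0 0 0 1" --pt "0 0 -0.1 0 0 0 1" --pt "0 0 0 0 0 0 -1" --pt "0 0 0 0 0 0 -1" --pt "0 0 0 0 0 0 -1" --pt "0 0 0 0 0 0 -1" --pt "0 0 0 0 0 0 -1" --pt "0 0 0 0 0 0 -1" --pt "0 0 0 0 0 0 -1"

```text
clock: 11.17
ee_pos: [0.5148, -0.0694, 0.1187]
ee_rot: [0.988, 0.155, -0.001, -0.0]
wrist_force: [1.5, -0.6, -0.4]
width: 0.0005
grip_force: 0.0
```

```bash
python3 - <<'E'
from h import *
from rig import imaging
s=wrist("w6"); st=s["state"]; print(st["ee_pos"],st["ee_rot"],st["wrist_force"],st["width"])
whites(s,.044)
c2=imaging.snapshot("scene"); pickle.dump(c2,open("s6.pkl","wb")); u=(299,245)
a=cv2.resize(c2["color"][u[1]-45:u[1]+45,u[0]-60:u[0]+60],(400,300)); b=cv2.resize(s["color"],(400,300))
cv2.imwrite("pics/p6.png",np.hstack([a,b]))
E
```

```text
[ 0.51477673 -0.0694151   0.11870732] [ 9.87853157e-01  1.55388018e-01 -7.63886402e-04 -3.47892272e-04] [ 1.5297295  -0.62690633 -0.38513131] 0.000464056891289389
white [ 402    0  116   59 5183] fit [ 0.6439 -0.0968] dia 0.04 encl 0.6507 -0.0946 0.0537
white [ 274  120   83   37 2340] fit [ 0.571 -0.05 ] dia 0.0332 encl 0.5708 -0.0499 0.045
white [ 264  194  114  109 9352] fit [ 0.5161 -0.0703] dia 0.0604 encl 0.5149 -0.0707 0.0629
white [ 577  371   63   79 3792] fit [ 0.4712 -0.2772] dia 0.0487 encl 0.4725 -0.282 0.059
```

View pics/p6.png

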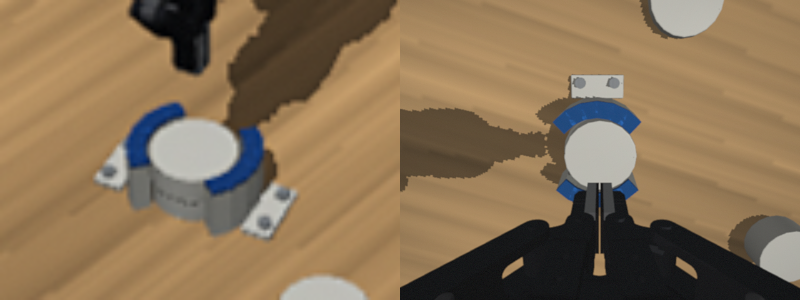

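The disc now lies flush with the blue top in both views. The closed fingers hang over its centre, so I'll press now.

>>> carry_out --pt "0 0 0.2 0 0 0 -1" --pt "0 0 0.17 0 0 0 -1" --pt "0 0 0.07 0 0 0 -1" --pt "0 0 0.02 0 0 0 -1" --pt "0 0 0 0 0 0 -1"

```text
clock: 11.68
ee_pos: [0.5146, -0.0694, 0.0499]
ee_rot: [0.988, 0.155, -0.001, -0.0]
wrist_force: [0.1, 0.0, 0.2]
width: 0.0001
grip_force: 0.0
```

>>> carry_out --pt "0 0 0.01 0 0 0 -1" --pt "0 0 0.01 0 0 0 -1" --pt "0 0 0 0 0 0 -1"

```text
clock: 11.93
ee_pos: [0.5164, -0.0698, 0.0486]
ee_rot: [0.988, 0.155, 0.001, 0.0]
wrist_force: [0.3, -0.1, 0.7]
width: -0.0002
grip_force: 0.0
```

>>> carry_out --pt "0 0 0.01 0 0 0 -1" --pt "0 0 0.01 0 0 0 -1" --pt "0 0 0.01 0 0 0 -1" --pt "0 0 0 0 0 0 -1"

```text
clock: 12.27
ee_pos: [0.5158, -0.0697, 0.044]
ee_rot: [0.988, 0.155, 0.0, 0.0]
wrist_force: [-1.9, 0.9, 6.6]
width: -0.0001
grip_force: 3.0
```

Contact came at z = 0.044, which is the collar's top height. I'll press a little harder, hold, then retreat.

>>> carry_out --pt "0 0 0.007 0 0 0 -1" --pt "0 0 0 0 0 0 -1" --pt "0 0 0 0 0 0 -1" --pt "0 0 0 0 0 0 -1"

```text
clock: 12.6
ee_pos: [0.5159, -0.0697, 0.044]
ee_rot: [0.988, 0.155, 0.0, 0.0]
wrist_force: [-4.4, 1.2, 13.1]
width: -0.0
grip_force: 6.6
```

>>> carry_out --pt "0 0 -0.03 0 0 0 -1" --pt "0 0 -0.1 0 0 0 -1" --pt "0 0 -0.25 0 0 0 -1" --pt "0 0 -0.25 0 0 0 -1" --pt "0 0 -0.2 0 0 0 -1" --pt "0 0 0 0 0 0 -1" --pt "0 0 0 0 0 0 -1" --pt "0 0 0 0 0 0 -1"

```text
clock: 13.27
ee_pos: [0.5149, -0.0694, 0.166]
ee_rot: [0.988, 0.155, -0.0, -0.0]
wrist_force: [-0.4, 0.1, 0.5]
width: -0.0002
grip_force: 0.0
```

```bash
python3 - <<'E'
from h import *
s=wrist("w7"); st=s["state"]; print(st["clock"],st["ee_pos"],st["wrist_force"])
whites(s,.044); cv2.imwrite("pics/p7.png",s["color"][60:400])
E
```

```text
13.2667 [ 0.51493278 -0.06942632  0.16604446] [-0.43016601  0.0867216   0.47510319]
white [ 387    0   98   69 5491] fit [ 0.6491 -0.0967] dia 0.0474 encl 0.6542 -0.0949 0.0557
white [ 281  120   70   31 1668] fit [ 0.5706 -0.0501] dia 0.0339 encl 0.5705 -0.0499 0.0459
white [ 273  181   95   92 6856] fit [ 0.5149 -0.0707] dia 0.0617 encl 0.5148 -0.0708 0.063
white [ 540  334   82   71 4526] fit [ 0.4715 -0.2843] dia 0.0586 encl 0.4715 -0.284 0.06
```

View pics/p7.png

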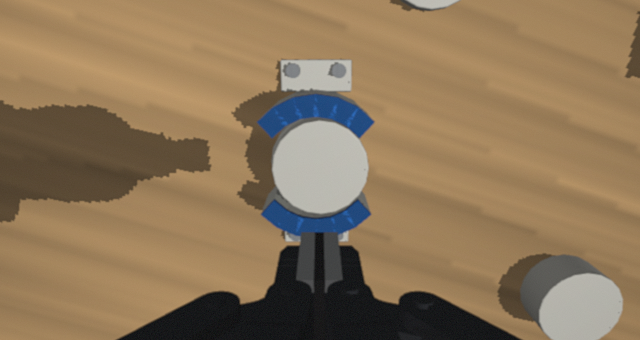

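The disc sits at (320,167) in the crop, centred and level between the blue cheeks, and the gripper is clear. Handing in.

```bash
python3 -c "
from rig import bot
print(bot.close_job())"
```

```text
the job is handed in; nothing more can be done
None
```

I set the 22 mm disc flat on the 22 mm disc already in the collar, let go, and pressed it level with about 13 N; the job was handed in at about 13 s, and no verdict came back.

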